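# Stand the marker in the pipe pot

## Robot

A 6-joint arm with a two-finger parallel gripper is mounted at the origin on a cart in front of the work surface, level with it; the furniture and walls round the work are solid. World frame = base frame: x ahead of the robot, y to its left, z up, the work surface at z = 0. Lengths are in m, angles in rad, forces in N, time in s.
With the tool pointing down it reaches from about 0.275 to 0.75 m from the base axis. Payload 10.2 kg.
Tool frame: the origin (TCP) lies midway between the tips of the shut fingers; the grasp point (between the pads) lies 19 mm behind it; z points along the fingers, y is the line along which they close (so a half turn about z gives the same grasp; the last joint's range is limited). The gripper opens to 85 mm and grips with 20 to 120 N. Pads are 22 mm wide; open, the fingers measure 114 mm over their backs; the gripper's body (76 mm by 85 mm) begins 54 mm behind the grasp point. The pads swing forward as they close: fully open they stand 13 mm farther back than shut.
Start: joints at [-1.451, 0.313, 1.498, -0, 1.331, -0.223], TCP at [0.176, -0.494, 0.231] pointing down, gripper open.
Joint ranges: [-2.94, 2.94], [-0.97, 2.17], [0.19, 2.56], [-1.23, 4.37], [0.02, 3.11], [-2.88, 2.88]. Speed limits (rad/s): [2.39, 2.39, 3.01, 3.14, 3.14, 3.14].

## Interface

Orientations are given as a 3x3 rotation matrix whose columns are the frame's x, y, z axes.
In Python, from workcell import * gives the robot as it stands.
- The arm moves only by the tool move_arm, never from a script. Its argument "moves" is a list that holds one entry, the list of rows, each a list of 5 numbers: the shift along the tool's x, y, z in cm, then the turn about the tool's z in degrees, then the finger opening in cm, from 0 to 8.54. A call has 1 to 20 rows; each row shifts and turns the commanded pose from where the row before left it, along the tool's axes as they then stand; what a row does not reach is not made up. A row lasts 1/10 s, in which the tool goes at most 50 mm and 8.59 degrees, less where a joint would pass 70% of its speed; a pose out of reach is approached as far as the arm can. A call with a gripper value outside its range is refused whole. The fingers move at their own pace and stop on an object; "newtons" is the grip in N (left out, the last holds). Time passes only in rows, so rows that do not move let the fingers close. It gives the time, the measured TCP pose, the force, the opening and the grip force at its end, in the units of the state.
- state(): the state, without advancing time (a new reading comes with each control period).
- read_camera(name): name is "scene" or "top"; returns (picture, depth): 420x560x3 uint8, red, green, blue; 420x560 float32, m along the optical axis (not along the pixel's ray), 0 where there is no reading.
- camera_model(name): a dict with "intrinsics" (3x3 intrinsics, pixels), "k1" (the pictures are not rectified: a ray, as slopes to the right and down, at radius r is drawn at 1 + k1 r^2 times it, then the intrinsics apply), "R" (3x3) and "t" (3): a world point X has camera coordinates R X + t. Camera axes: x right, y down, z forward; pixel columns grow to the right and rows downward; lengths in m; the calibration is good to about 2 mm. A picture is of the moment at which its call begins. camera_model takes no time and is no camera call.
- close_job(): hands the job in; it is judged then, once.
The state is a dict: "time_s": time; "qpos": joint angles; "joint_vel": joint speeds; "joint_efforts": joint torques, N m; "position": TCP position; "orientation": TCP orientation; "ft_force": force on the tool from outside, world axes, zero at the start; "wrist_torque": the same for the moment, N m; "grip_width": opening from 0.0 (shut) to 1.0 (fully open); "gripper_force": force on a finger pad.
Only numpy, scipy, OpenCV 4.12 (cv2) and the standard library are available. Lean on these libraries where they do the work, as an engineer would, in place of code of your own. Each camera call takes 0.05 s, during which the arm holds its last target. There are 200 camera calls.

## Task

The felt marker stands in the wooden block between or beside the pencil and the black tube. Take the marker out and stand it upright in the tall narrow steel pot, its foot right down on the pot's bottom; it may lean against the rim. Leave the pencil and the black tube standing in the block.

Things in the scene. Friction and masses are not known exactly. Their poses are not given: they have to be found in the camera images.
- marker_center (a point): Felt marker, white barrel, red cap: a round rod 148 mm long, 12 mm in diameter, about 30 g, loose. This point is its centre, half-way along; its y axis runs along it, away from the cap. At the start it stands cap up, within 6 degrees of vertical, in any one of the block's three holes, its foot 10 mm above the bench and its upper 113 mm free above the block.
- carpenter_pencil_center (a point): Pencil, 168 mm long, 12 mm thick, standing point up in another hole of the block, its point 178 mm above the bench; this point is its centre, its y axis runs along it. Leave it. The block is fixed, wooden, 200 x 60 mm and 45 mm high; its three holes are 35 mm deep, 15 mm square and 65 mm apart, in a row along its middle.
- tube_center (a point): Plain black tube, 151 mm long, 12 mm in diameter, standing in the remaining hole of the block; this point is its centre, its y axis runs along it. Leave it where it is.
- pot_mouth (a point): Tall narrow round pot made of steel pipe on a round foot plate (88 mm in diameter, 7 mm thick), fixed to the bench. This point is the centre of its open mouth, 100 mm above the bench. Outside diameter 52 mm, bore 46 mm, wall 3 mm; the inner bottom lies 92 mm below the mouth. Not the wide stone mortar.

How it is judged:
At the end, for the whole second after the job is handed in: The marker stands in the steel pot, foot on its bottom (its centre 5 to 45 mm below the mouth and within 35 mm of the pot's axis), within 26 degrees of vertical; the pencil and the black tube still stand in their holes, moved less than 30 mm (horizontal distance between marker_center and pot_mouth below 0.035 m and z of marker_center in the frame of pot_mouth between -0.045 and -0.005 m and angle between the y axis of marker_center and the z axis of pot_mouth, either way round below 0.45 rad and distance of each of carpenter_pencil_center, tube_center from where it was at the start of the episode below 0.03 m and height (world z) of carpenter_pencil_center above 0.085 m and height (world z) of tube_center above 0.075 m); the robot touches nothing.
It fails at once if the pencil or the black tube is pulled out of its hole or knocked over (distance of any of carpenter_pencil_center, tube_center from where it was at the start of the episode above 0.035 m).
It also fails if it takes over 46 s, if anything falls off the work surface, if the arm or the gripper's body presses on something with over 40 N, if the wrist force passes 120 N, or if a joint passes its speed limit or range.

## Working session

There is one attempt and no reset: what is moved stays moved. The work goes in short steps, Python scripts to look and compute and a tool call to move; the robot and the scene stay as the last step left them, time stands still between calls to the robot, and variables do not carry over. Pictures are saved under pics/ and viewed, at most 10 in all, crops included, and the job is handed in when it is done.

Besides the shell and the picture viewer there is one more tool, called after "Call:" by a JSON object that holds its "method" and its "body". move_arm: Moves the arm, as the interface text tells. Its arguments: {"type":"object","properties":{"moves":{"type":"array","items":{"type":"array","items":{"type":"array","items":{"type":"number"}}}},"newtons":{"type":"number"}},"required":["moves"]}

```bash
mkdir -p pics
cat > h.py <<'E'
from workcell import *
import numpy as np, cv2
def ray(cam,u,v):
    m=camera_model(cam);K=np.array(m["intrinsics"],float);R=np.array(m["R"]);t=np.array(m["t"])
    d=np.linalg.inv(K)@[u,v,1];x=d[:2].copy()
    for _ in range(20): x=d[:2]/(1+m["k1"]*(x@x))
    return -R.T@t, R.T@np.array([x[0],x[1],1])
def plane(cam,u,v,z):
    c,d=ray(cam,u,v); return c+d*(z-c[2])/d[2]
def pt(cam,u,v,dep):
    c,d=ray(cam,u,v); return c+d*dep
E
python3 - <<'E'
from h import *
for n in("scene","top"):
    p,d=read_camera(n); cv2.imwrite(f"pics/{n}0.png",p[:,:,::-1]); np.save(n+"0.npy",d); np.save(n+"0p.npy",p)
    m=camera_model(n); print(n,-np.array(m["R"]).T@m["t"],np.array(m["R"])[2])
s=state();print(s["position"],s["orientation"],s["time_s"])
E
```

```text
scene [-0.11420735  0.61968692  0.70714738] [ 0.59698921 -0.58753653 -0.54626432]
top [ 0.33399357 -0.0149761   1.0913017 ] [ 0.17084176  0.02196761 -0.98505356]
[ 0.1764128  -0.49423143  0.23079979] [[ 9.41825112e-01  3.36103314e-01 -1.45672961e-04]
 [ 3.36103258e-01 -9.41824469e-01  1.12691955e-03]
 [ 2.41563036e-04 -1.11032229e-03 -9.99999354e-01]] 0.1
```

View pics/scene0.png

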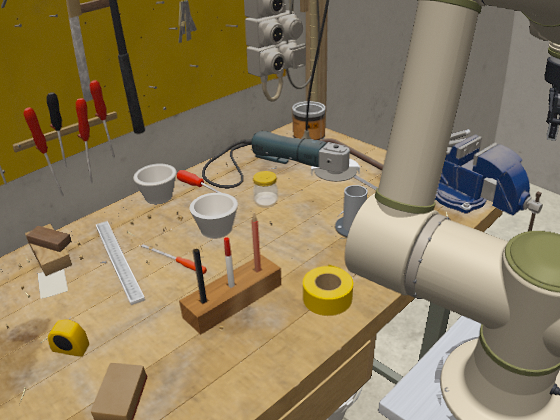

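View pics/top0.png

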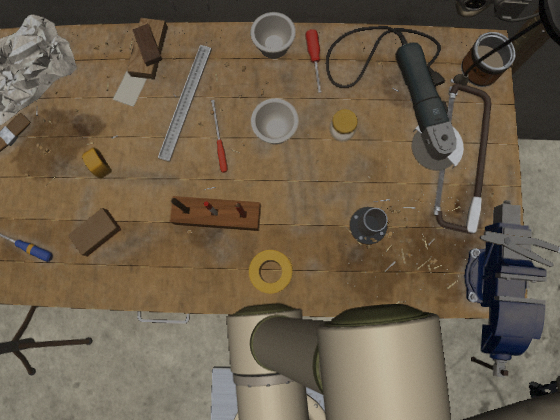

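The scene view shows the marker (red cap at 227,243) in the middle hole, with the black tube at 200,278 and the pencil at 257,243. The pot is at 353,210. In the top view the cap is near (207,205), the block spans 171–260 × 198–229, and the pot mouth is near (375,218).

Run:
```python
from h import *
a=np.load("top0p.npy");b=np.load("scene0p.npy")
o=np.hstack([cv2.resize(a[185:245,160:270],None,fx=3.6,fy=3.6,interpolation=2),]);
p=cv2.resize(a[195:250,340:400],(400,216*400//235),interpolation=2)
s=cv2.resize(b[185:335,170:390],(792,540)[:2] if 0 else (560,382),interpolation=2)
W=np.zeros((600,800,3),np.uint8);W[:216,:396]=o[:216,:396];W[:p.shape[0]if p.shape[0]<218 else 218,400:]=p[:218];W[218:600,:560]=s
cv2.imwrite("pics/crop.png",W[:,:,::-1])
def red(im,x0,x1,y0,y1):
    h=cv2.cvtColor(im,cv2.COLOR_RGB2HSV);m=((h[...,0]<5)|(h[...,0]>174))&(h[...,1]>190)&(h[...,2]>80)
    v,u=np.nonzero(m[y0:y1,x0:x1]);return np.c_[u+x0,v+y0]
r=red(a,195,225,195,220);print("top red",len(r),r.mean(0),r.min(0),r.max(0))
q=red(b,215,240,230,265);print("scene red",len(q),q.mean(0),q.min(0),q.max(0))
print("cap top z.158",plane("top",*r.mean(0),.148))
# pot rim: fit to depth-derived points at z~0.1 in top
d=np.load("top0.npy");P=[]
for v in range(195,245):
  for u in range(345,405):
    if d[v,u]>0:
      x=pt("top",u,v,d[v,u]); 
      if .092<x[2]<.108:P.append(x)
P=np.array(P);print("rim",len(P),P.mean(0),(P.min(0)+P.max(0))/2,P.max(0)-P.min(0))
E=cv2.minEnclosingCircle(P[:,:2].astype(np.float32));print(E)
# block top
P=[];U=[]
for v in range(190,235):
  for u in range(160,270):
    x=pt("top",u,v,d[v,u])
    if .038<x[2]<.052:P.append(x)
P=np.array(P);print("block",cv2.minAreaRect(P[:,:2].astype(np.float32)),P[:,2].mean())
# two-view triangulate cap centre
c1,d1=ray("top",*r.mean(0));c2,d2=ray("scene",*q.mean(0))
st=np.linalg.lstsq(np.c_[d1,-d2],c2-c1,rcond=None)[0];print(c1+d1*st[0],c2+d2*st[1])
```

```text
top red 16 [205.75  203.375] [204 202] [208 205]
scene red 72 [226.94444444 245.76388889] [224 238] [229 255]
cap top z.158 [0.50111678 0.16245707 0.148     ]
rim 133 [ 0.48273322 -0.19068214  0.09875814] [ 0.48205372 -0.19087396  0.09791535] [0.04994956 0.05204992 0.01140476]
((0.4826261103153229, -0.19055163860321045), 0.026458021253347397)Traceback (most recent call last):
  File "<stdin>", line 27, in <module>
  File "h.py", line 11, in pt
    c,d=ray(cam,u,v); return c+d*dep
        ~~~^^^^^^^^^
  File "h.py", line 4, in ray
    m=camera_model(cam);K=np.array(m["intrinsics"],float);R=np.array(m["R"]);t=np.array(m["t"])
ValueError: time passes only in moves, steps and waits
```

View pics/crop.png

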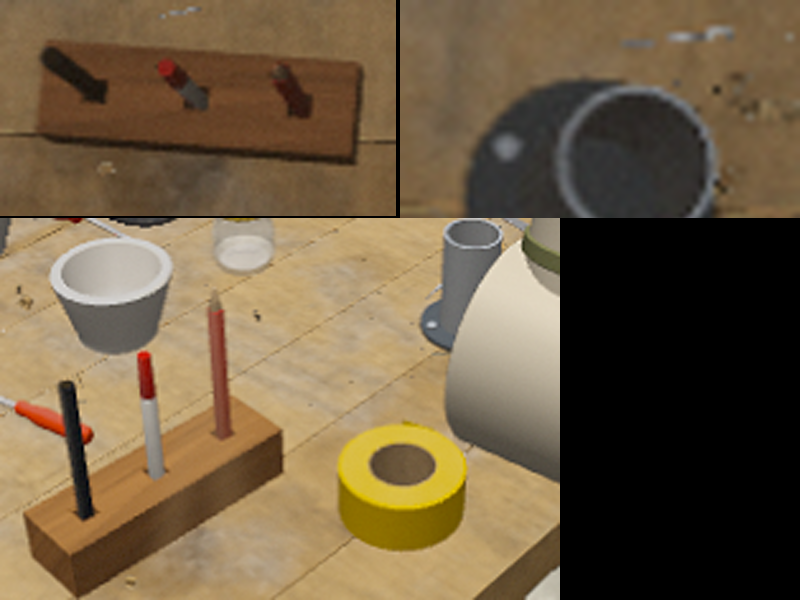

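The enlarged views show, from +y to −y, the tube, the marker and the pencil. The row runs nearly along y, so the fingers should close along x.

```bash
python3 - <<'E'
import re
s=open("h.py").read().replace("m=camera_model(cam);","m=M.setdefault(cam,None) or M.update({cam:camera_model(cam)}) or M[cam];").replace("import numpy as np, cv2","import numpy as np, cv2\nM={}")
open("h.py","w").write(s)
E
python3 - <<'E'
from h import *
d=np.load("top0.npy");P=[]
for v in range(190,235):
  for u in range(160,270):
    x=pt("top",u,v,d[v,u])
    if .040<x[2]<.050:P.append(x)
P=np.array(P);print("block",cv2.minAreaRect(P[:,:2].astype(np.float32)),P[:,2].mean())
c1,d1=ray("top",205.75,203.4);c2,d2=ray("scene",226.94,245.76)
st=np.linalg.lstsq(np.c_[d1,-d2],c2-c1,rcond=None)[0];print(c1+d1*st[0],c2+d2*st[1])
# bases and tops from crop pixels (top crop scale 3.6, origin 160,185)
f=lambda x,y:(160+x/3.6-.4,185+y/3.6-.4)
for n,b,t,z in(("tube",(95,92),(51,55),.161),("marker",(198,99),(169,70),.158),("pencil",(300,104),(279,70),.178)):
    print(n,plane("top",*f(*b),.045),plane("top",*f(*t),z))
# scene crop scale 560/220, origin 170,185, y off 218
g=lambda x,y:(170+x/2.545,185+(y-218)/2.545)
for n,b,t,z in(("tube",(86,514),(66,384),.161),("marker",(156,475),(145,356),.158),("pencil",(224,436),(215,296),.178)):
    print(n,plane("scene",*g(*b),.045),plane("scene",*g(*t),z))
E
```

```text
block ((0.5008114576339722, 0.16218867897987366), (0.2023363709449768, 0.061035919934511185), 87.1030502319336) 0.04484385717579325
[0.50310946 0.16462573 0.1364562 ] [0.50013195 0.16192329 0.13542052]
tube [0.5028683  0.22630613 0.045     ] [0.50473072 0.22594612 0.161     ]
marker [0.4997645  0.16065035 0.045     ] [0.49800293 0.15888428 0.158     ]
pencil [0.49792233 0.09633394 0.045     ] [0.49568817 0.09442894 0.178     ]
tube [0.49932832 0.22902505 0.045     ] [0.50205332 0.2272773  0.161     ]
marker [0.49474831 0.16600993 0.045     ] [0.49041569 0.16756585 0.158     ]
pencil [0.49083754 0.10032217 0.045     ] [0.48660087 0.10353827 0.178     ]
```

Call:
{"method": "move_arm", "body": {"moves": [[[0,0,0,-8.4,6],[0,0,0,-8.4,6],[0,0,0,-8.4,6],[0,0,0,-8.4,6],[0,0,0,-8.4,6],[0,0,0,-8.4,6],[0,0,0,-8.5,6],[0,0,0,-8.5,6],[0,0,0,0,6]]], "newtons": 40}}

```text
time_s: 1.0
position: [0.1764, -0.4943, 0.231]
orientation: [[0.05, 0.999, -0.0], [0.999, -0.05, 0.001], [0.001, -0.0, -1.0]]
ft_force: [-0.4, -0.3, -1.0]
grip_width: 0.7
gripper_force: 0.0
```

Call:
{"method": "move_arm", "body": {"moves": [[[3.7,1.6,0,0,6],[3.7,1.6,0,0,6],[3.7,1.6,0,0,6],[3.7,1.6,0,0,6],[3.7,1.6,0,0,6],[3.7,1.6,0,0,6],[3.7,1.6,0,0,6],[3.7,1.6,0,0,6],[3.7,1.6,0,0,6],[3.7,1.6,0,0,6],[3.7,1.6,0,0,6],[3.7,1.6,0,0,6],[3.7,1.6,0,0,6],[3.7,1.6,0,0,6],[3.7,1.6,0,0,6],[3.7,1.6,0,0,6],[3.7,1.6,0,0,6],[3.7,1.6,0,0,6],[0,0,0,0,6],[0,0,0,0,6]]]}}

```text
time_s: 3.0
position: [0.4982, 0.1561, 0.2308]
orientation: [[0.053, 0.999, -0.001], [0.999, -0.053, -0.0], [-0.0, -0.001, -1.0]]
ft_force: [0.6, -0.1, 0.7]
grip_width: 0.701
gripper_force: 0.0
```

Run:
```python
from h import *
s=state();p=np.array(s["position"]);R=np.array(s["orientation"]);print(p,R[:,1],s["qpos"],s["time_s"],R.T@(np.array([.5,.162,.116])-p))
p,d=read_camera("scene"); cv2.imwrite("pics/s1.png",cv2.resize(p[90:340,150:400],(600,600))[:,:,::-1])
```

```text
[0.49819979 0.15607423 0.23077028] [ 0.99857726 -0.0533123  -0.00111803] [ 7.90625651e-02  3.07498627e-01  1.50641411e+00 -2.47106657e-04
  1.32883978e+00  1.32459308e-01] 3.0 [0.00605818 0.00161005 0.11476619]
```

View pics/s1.png

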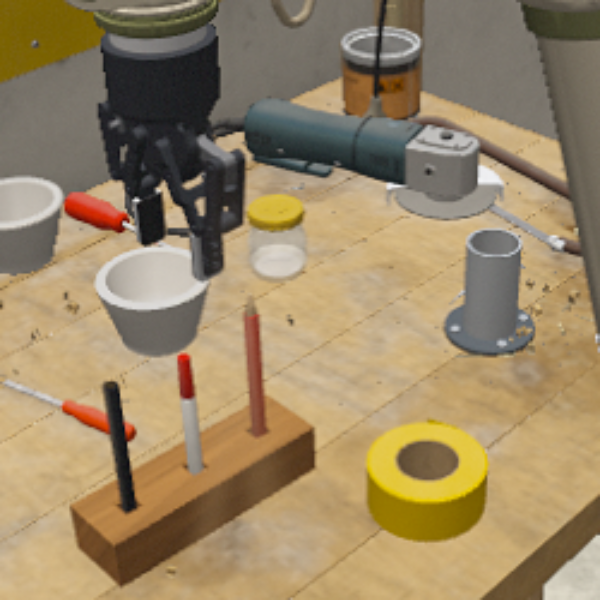

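The gripper sits above the marker (cap at 184,362) with its fingers straddling along x, clear of the tube and the pencil. Next I'll go down and grip.

Call:
{"method": "move_arm", "body": {"moves": [[[0.3,0.1,1.5,0,6],[0.3,0.1,1.5,0,6],[0,0,1.5,0,6],[0,0,1.5,0,6],[0,0,1.5,0,6],[0,0,1.5,0,6],[0,0,1.5,0,6],[0,0,1.0,0,6],[0,0,0,0,6],[0,0,0,0,3],[0,0,0,0,2],[0,0,0,0,1],[0,0,0,0,0.5],[0,0,0,0,0.5],[0,0,0,0,0.5],[0,0,0,0,0.5],[0,0,0,0,0.5]]], "newtons": 40}}

```text
time_s: 4.75
position: [0.501, 0.1617, 0.1169]
orientation: [[0.052, 0.999, 0.001], [0.999, -0.052, 0.0], [0.0, 0.001, -1.0]]
ft_force: [-0.6, 0.4, 5.9]
grip_width: 0.127
gripper_force: 39.1
```

Call:
{"method": "move_arm", "body": {"moves": [[[0,0,-1,0,0.5],[0,0,-1,0,0.5],[0,0,-1,0,0.5],[0,0,-1,0,0.5],[0,0,-1,0,0.5],[0,0,-1.5,0,0.5],[0,0,-2,0,0.5],[0,0,-2,0,0.5],[0,0,-2,0,0.5],[0,0,-2,0,0.5],[0,0,-2,0,0.5],[0,0,-2,0,0.5],[0,0,-1,0,0.5],[0,0,0,0,0.5],[0,0,0,0,0.5]]]}}

```text
time_s: 6.25
position: [0.5005, 0.1616, 0.3105]
orientation: [[0.052, 0.999, -0.001], [0.999, -0.052, -0.0], [-0.0, -0.001, -1.0]]
ft_force: [-0.4, -0.1, -0.5]
grip_width: 0.126
gripper_force: 39.0
```

Run:
```python
from h import *
s=state();p=np.array(s["position"]);R=np.array(s["orientation"]);print(p,R[:,1],s["time_s"],R.T@(np.array([.4825,-.1905,.31])-p))
p,d=read_camera("scene"); cv2.imwrite("pics/s2.png",cv2.resize(p[60:340,150:430],(600,600))[:,:,::-1])
```

```text
[0.50051368 0.16164528 0.31051886] [ 0.998667   -0.05160065 -0.00126061] 6.25 [-3.52605574e-01  1.81906901e-04  5.78147983e-04]
```

View pics/s2.png

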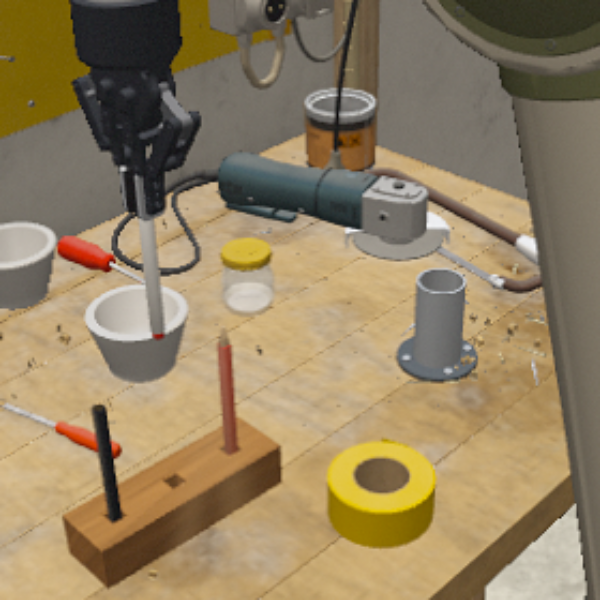

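The marker is held and slightly tilted, with its foot at (158,336). The tube and the pencil still stand. Next I'll carry it over the pot.

Call:
{"method": "move_arm", "body": {"moves": [[[-1,0,0,0,0.5],[-2,0,0,0,0.5],[-2.5,0,0,0,0.5],[-2.5,0,0,0,0.5],[-2.5,0,0,0,0.5],[-2.5,0,0,0,0.5],[-2.5,0,0,0,0.5],[-2.5,0,0,0,0.5],[-2.5,0,0,0,0.5],[-2.5,0,0,0,0.5],[-2.5,0,0,0,0.5],[-2.5,0,0,0,0.5],[-2.5,0,0,0,0.5],[-2.5,0,0,0,0.5],[-1.8,0,0,0,0.5],[-0.5,0,0,0,0.5],[0,0,0,0,0.5],[0,0,0,0,0.5]]]}}

```text
time_s: 8.1
position: [0.4825, -0.1903, 0.3112]
orientation: [[0.051, 0.999, -0.0], [0.999, -0.051, 0.0], [0.0, -0.0, -1.0]]
ft_force: [-0.6, -0.3, 0.1]
grip_width: 0.128
gripper_force: 39.0
```

Run:
```python
from h import *
f=plane("scene",223.7,217,.2035);print("foot before",f,f-[.5005,.1616,.2035])
s=state();p=np.array(s["position"]);R=np.array(s["orientation"]);print(p,R[:,1],s["time_s"],R.T@(np.array([.4825,-.1905,.31])-p))
p,d=read_camera("scene");q,d=read_camera("top")
W=np.hstack([cv2.resize(p[60:300,290:450],(400,600)),cv2.resize(q[130:310,300:420],(400,600))])
cv2.imwrite("pics/s3.png",W[:,:,::-1])
```

```text
foot before [0.49368308 0.16714672 0.2035    ] [-6.81692060e-03  5.54671822e-03  2.77555756e-17]
[ 0.482458   -0.19025081  0.31118051] [ 9.98688390e-01 -5.12001025e-02 -2.22547460e-04] 8.1 [-2.47161504e-04  5.49661284e-05  1.18040196e-03]
```

View pics/s3.png

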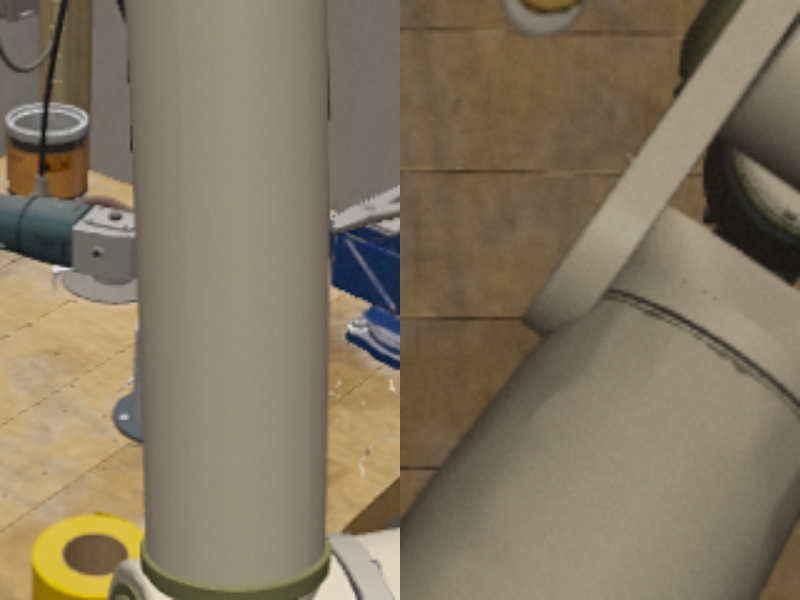

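The arm hides the pot in both views here, but the foot offset measured before the carry is small next to the 17 mm radial slack. I'll go down in two stages and watch the force.

Call:
{"method": "move_arm", "body": {"moves": [[[-0.1,0.15,1,0,0.5],[-0.1,0.15,1,0,0.5],[0,0,1.5,0,0.5],[0,0,1.5,0,0.5],[0,0,1.5,0,0.5],[0,0,1.5,0,0.5],[0,0,1,0,0.5],[0,0,0.6,0,0.5],[0,0,0.5,0,0.5],[0,0,0.5,0,0.5],[0,0,0.5,0,0.5],[0,0,0.5,0,0.5],[0,0,0.5,0,0.5],[0,0,0,0,0.5]]]}}

```text
time_s: 9.6
position: [0.4852, -0.1929, 0.1896]
orientation: [[0.052, 0.999, -0.001], [0.999, -0.052, 0.001], [0.001, -0.001, -1.0]]
ft_force: [0.1, 0.2, -0.4]
grip_width: 0.128
gripper_force: 39.0
```

No contact, so the foot is about 18 mm inside the mouth. Continuing to just above the bottom.

Call:
{"method": "move_arm", "body": {"moves": [[[0,0,0.6,0,0.5],[0,0,0.6,0,0.5],[0,0,0.6,0,0.5],[0,0,0.6,0,0.5],[0,0,0.6,0,0.5],[0,0,0.6,0,0.5],[0,0,0.6,0,0.5],[0,0,0.6,0,0.5],[0,0,0.6,0,0.5],[0,0,0.6,0,0.5],[0,0,0.5,0,0.5],[0,0,0.5,0,0.5],[0,0,0.2,0,0.5],[0,0,0,0,0.5]]]}}

```text
time_s: 11.0
position: [0.4853, -0.193, 0.118]
orientation: [[0.052, 0.999, -0.0], [0.999, -0.052, 0.0], [0.0, -0.0, -1.0]]
ft_force: [0.4, -0.2, 0.4]
grip_width: 0.125
gripper_force: 39.0
```

Call:
{"method": "move_arm", "body": {"moves": [[[0,0,0,0,1.5],[0,0,0,0,2],[0,0,0,0,2.5],[0,0,0,0,3.5],[0,0,0,0,5],[0,0,0,0,7],[0,0,0,0,8.5],[0,0,0,0,8.5],[0,0,0,0,8.5],[0,0,-1,0,8.5],[0,0,-1,0,8.5],[0,0,-1,0,8.5],[0,0,-1.5,0,8.5],[0,0,-2,0,8.5],[0,0,-2,0,8.5],[0,0,-2,0,8.5],[0,0,-2,0,8.5],[0,0,-2,0,8.5],[0,0,0,0,8.5],[0,0,0,0,8.5]]]}}

```text
time_s: 13.0
position: [0.4853, -0.193, 0.2633]
orientation: [[0.052, 0.999, 0.0], [0.999, -0.052, -0.0], [-0.0, 0.0, -1.0]]
ft_force: [0.2, -0.2, -0.7]
grip_width: 0.994
gripper_force: 0.0
```

Call:
{"method": "move_arm", "body": {"moves": [[[3,0,0,0,8.5],[3,0,0,0,8.5],[3,0,0,0,8.5],[3,0,0,0,8.5],[3,0,0,0,8.5],[3,0,0,0,8.5],[3,0,0,0,8.5],[3,0,0,0,8.5],[3,0,0,0,8.5],[3,0,0,0,8.5],[3,0,0,0,8.5],[0,0,0,0,8.5],[0,0,0,0,8.5]]]}}

```text
time_s: 14.3
position: [0.5021, 0.1367, 0.2623]
orientation: [[0.051, 0.999, -0.002], [0.999, -0.051, -0.0], [-0.0, -0.002, -1.0]]
ft_force: [0.6, -0.0, -0.1]
grip_width: 0.994
gripper_force: 0.0
```

Run:
```python
from h import *
p,d=read_camera("scene");q,d=read_camera("top")
W=np.hstack([cv2.resize(p[120:360,170:410],(500,500)),cv2.resize(q[150:310,330:426],(300,500))])
cv2.imwrite("pics/s4.png",W[:,:,::-1]);s=state();print(s["time_s"],s["position"],s["ft_force"])
```

```text
14.4 [0.50231931 0.13580019 0.26273621] [ 0.34118543 -0.88905081 -0.81764758]
```

View pics/s4.png

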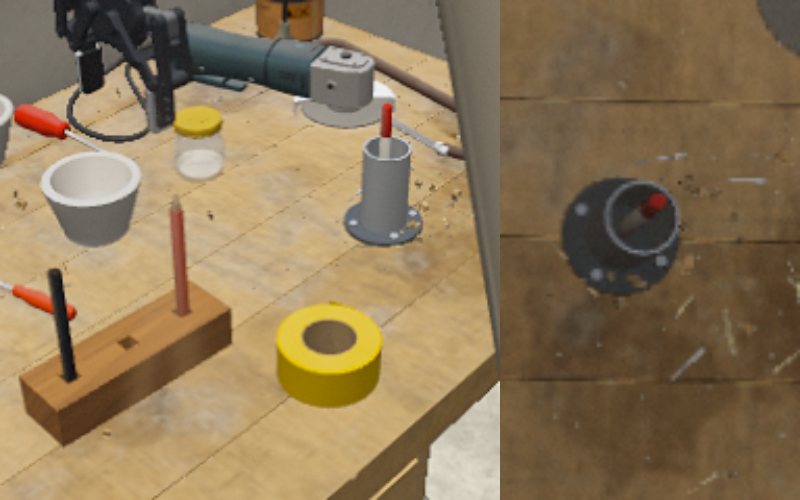

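The marker stands in the steel pot, its cap at (387,120) in the scene half. The pencil and the tube are still in the block, and the gripper is clear of everything. Handing in.

```bash
python3 -c "
from workcell import *
print(close_job())"
```

```text
the job is handed in; nothing more can be done
None
```

I stood the marker in the steel pot, left the pencil and the black tube upright in the block, and handed the job in at about 14.4 s; the hand-in gave no verdict back.

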